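# Raise the work support flush with the mitre saw's table and hold it

### The job

The T-shaped work support beside the mitre saw has its lock knob slackened. Take hold of its cross bar, draw the post straight up in its socket without cocking or forcing it, until the top of the bar is flush with the saw's table, and turn the bar square to the saw's fence so that a board will run across it; the post must stay in its socket. Finish while still holding it there, level and still, so that I can tighten the knob, and leave the other things on the bench where they are.

Things in the scene. Friction and masses are not known exactly. Their poses are not given: they have to be found in the camera images.
- support: T-shaped head, loose in its socket, 0.4 to 0.85 kg: round steel post 22 mm thick, 98 mm long, with an aluminium cross bar 240 x 30 x 22 mm high centred on its top (28 mm collar in the last 6 mm below the bar). Origin: centre of the post's lower end; z up the post, x along the bar (ends alike). Starts bottomed in the socket, bar turned up to 0.9 rad either way from the stand's x.
- bar_top (a point): Centre of the cross bar's upper face, on the post's axis, 120 mm above support's origin (the bar's underside is 98 mm above it); same axes.
- stand: Fixed socket: steel flange 110 x 110 x 8 mm on the bench with an upright tube, outer diameter 36 mm, plain bore 23.6 mm (0.8 mm play all round the post), and a slack black star knob reaching 58 mm to -x at 58 mm height (it does not move or clamp). Only friction and weight hold the post; let go, it drops back. Origin: centre of the flange's underside on the bench, z up the bore.
- socket_mouth (a point): Centre of the tube's upper end, 88 mm above the bench; the bore's floor is 8 mm above the bench. With the post bottomed, the bar's underside is 18 mm above this point.
- saw: Mitre saw, head locked down (up to 0.4 m over the bench), fixed on a plywood riser whose height varies: the post must rise 25 to 50 mm. Its flat table reaches 5 mm to +y and 475 mm to -y of the origin, 60 mm to -x and 140 mm to +x; the 65 mm high fence stands on it along y, 56 to 74 mm to +x. Origin 165 mm below the table's top; x square to the fence, y along it towards the support, z up.
- saw_table (a point): A point on the upper face of the saw's table at the end next to the support, 165 mm above the origin of saw: the height to bring the bar's top to. Same axes as saw.
- offcut: Bystander: pine offcut 110 x 45 x 34 mm lying beside the stand. Origin at the centre of its underside.
- tape_measure: Bystander: tape measure standing on edge, 72 x 34 x 62 mm, between stand and saw. Origin at the centre of its underside.
- pencil: Bystander: carpenter's pencil, 165 mm long, 8 mm thick, lying in front of the stand. Origin at the middle of its underside.
- try_square: Bystander: try square lying flat, stock 115 x 24 x 16 mm, blade 150 mm long. Origin under the middle of the stock.
- glue: Bystander: white glue bottle, diameter 60 mm, 175 mm high, upright. Origin at the centre of its underside.
- screw_carton: Bystander: small carton of screws, 85 x 60 x 55 mm. Origin at the centre of its underside.
- sealant: Bystander: sealant cartridge standing upright, diameter 49 mm, 245 mm high with its nozzle. Origin at the centre of its underside.
There are look-alikes about, which are no part of the job. Of the things like the stand, leave any that is yellow; of the rest the larger one is meant.

How it is judged:
By the outcome, as a careful person would: the job done as asked, in the order asked, and still so for the second after the job is handed in, while the arm keeps its last pose, push and grip.
It also fails if it takes over 38 s, if anything falls off the work surface, if the arm or the gripper's body presses on something with over 40 N, if the wrist force passes 120 N, or if a joint passes its speed limit or range.

### The arm

A 6-joint arm with a two-finger parallel gripper is mounted at the origin on the work surface. World frame = base frame: x ahead of the robot, y to its left, z up, the work surface at z = 0. Lengths are in m, angles in degrees, forces in N, time in s.
With the tool pointing down it reaches from about 0.25 to 0.775 m from the base axis. Payload 4 kg.
Tool frame: the origin (TCP) lies midway between the tips of the shut fingers; the grasp point (between the pads) lies 19 mm behind it; x points along the fingers, y is the direction in which the jaws open and shut, and the axes are right-handed (so a half turn about x gives the same grasp; the last joint's range is limited). The gripper opens to 94 mm and grips with 3 to 60 N. Pads are 16 mm wide; open, the fingers measure 119 mm over their backs; the gripper's body (75 mm by 177 mm) begins 78 mm behind the grasp point.
Start: joints at [57.863, 4.996, 78.535, -0, 96.463, -5.907], TCP at [0.243, 0.493, 0.206] pointing down, gripper open.
Joint ranges: [-177.83, 177.83], [-43.37, 116.18], [15.69, 146.23], [-61.86, 241.86], [9.47, 152.12], [-147.06, 147.06]. Speed limits (degrees/s): [159.86, 159.86, 180, 180, 180, 180].

### API

Orientations are given as a 3x3 rotation matrix whose columns are the frame's x, y, z axes.
In Python, from bench import ctrl gives the robot as it stands. The module is installed in compiled form; this text tells all that it offers.
- The arm moves only by the tool apply_moves, never from a script. Its argument "rows" is one flat list of numbers, 7 for each row, row after row: the opening, from 0 (shut) to 1 (fully open), then the shift along the tool's x, y, z in m, then the turn, a rotation vector about the tool's x, y, z in rad. A call has 1 to 12 rows; each row is the pose to reach, as a shift and turn from the pose commanded when the call began, along the tool's axes at that moment; what a row does not reach only later rows make up. A row lasts 1/10 s, in which the tool goes at most 50 mm and 8.59 degrees, less where a joint would pass 70% of its speed; a pose out of reach is approached as far as the arm can. A call with a gripper value outside its range is refused whole. The fingers move at their own pace and stop on an object; "grip_force" is the grip in N (left out, the last holds). Time passes only in rows, so rows that repeat a pose let the fingers close. It gives the time, the measured TCP pose, the force and the opening at its end, in the units of the state.
- ctrl.read_state(): the state, without advancing time (a new reading comes with each control period).
- ctrl.grab_frame(name): name is "scene" or "top" or "wrist"; returns the picture (480x640x3 uint8, red, green, blue); there is no depth.
- ctrl.camera_params(name): a dict with "K" (3x3 intrinsics, pixels), "view" (4x4, takes a point from world to camera coordinates). Camera axes: x right, y down, z forward; pixel columns grow to the right and rows downward; lengths in m; the calibration is good to about 2 mm. A picture is of the moment at which its call begins: read the wrist's pose just before it. camera_params takes no time and is no camera call; for the wrist camera it gives the pose at the moment of the call.
- ctrl.finish_job(): hands the job in, once; it reports no verdict.
The state is a dict: "clock": time; "joint_pos": joint angles; "joint_vel": joint speeds; "effort": joint torques, N m; "tcp_pos": TCP position; "ee_rot": TCP orientation; "force": force on the tool from outside, world axes, zero at the start; "moment": the same for the moment, N m; "width": finger opening in m.
Only numpy, scipy, OpenCV 4.12 (cv2) and the standard library are available. Lean on these libraries where they do the work, as an engineer would, in place of code of your own. Each camera call takes 0.05 s, during which the arm holds its last target. There are 200 camera calls.

## Working session

There is one attempt and no reset: what is moved stays moved. The work goes in short steps, Python scripts to look and compute and a tool call to move; the robot and the scene stay as the last step left them, time stands still between calls to the robot, and variables do not carry over. Pictures are saved under pics/ and viewed, about 8 in all and at most 12, crops included, and the job is handed in when it is done.

Besides the shell and the picture viewer there is one more tool, called after ">>>" as a command line: name --argument value ..., lists and objects as JSON in quotes. apply_moves: Moves the arm, as the interface text tells. Its arguments: {"type":"object","properties":{"rows":{"type":"array","items":{"type":"number"}},"grip_force":{"type":"number"}},"required":["rows"]}

```bash
mkdir -p pics; python3 - <<'E'
from bench import ctrl
import cv2,numpy as np
for n in("scene","top"):
    cv2.imwrite(f"pics/{n}0.png",ctrl.grab_frame(n)[:,:,::-1])
    p=ctrl.camera_params(n);print(n,np.round(p["K"],1).tolist(),np.round(p["view"],3).tolist())
print(ctrl.read_state())
E
```

```text
scene [[510.5, 0.0, 310.7], [0.0, 510.5, 240.1], [0.0, 0.0, 1.0]] [[-0.747, 0.665, -0.009, 0.368], [0.552, 0.612, -0.567, -0.299], [-0.372, -0.428, -0.824, 1.35], [0.0, 0.0, 0.0, 1.0]]
top [[565.2, 0.0, 314.5], [0.0, 565.2, 247.5], [0.0, 0.0, 1.0]] [[0.001, -1.0, -0.001, 0.108], [-0.992, -0.001, -0.123, 0.585], [0.123, 0.002, -0.992, 1.289], [0.0, 0.0, 0.0, 1.0]]
{'clock': 0.1, 'joint_pos': array([ 5.78626214e+01,  5.03641116e+00,  7.86147052e+01, -1.00609136e-03,
        9.64635405e+01, -5.90563053e+00]), 'joint_vel': array([ 0.04670932,  0.05609653, -0.14734577, -0.00248256, -0.0631074 ,
       -0.05469425]), 'effort': array([ 2.47116666e-03, -3.41252804e+01, -3.03301585e+01,  7.20054097e-02,
        3.04457475e-02, -8.14783812e-05]), 'tcp_pos': array([0.24283466, 0.49294045, 0.20441879]), 'ee_rot': array([[-1.04973364e-03,  4.42003675e-01,  8.97012625e-01],
       [-1.70379617e-03,  8.97011026e-01, -4.42004882e-01],
       [-9.99997998e-01, -1.99231407e-03, -1.88538481e-04]]), 'force': array([ 0.145575  ,  0.37805661, -1.5524116 ]), 'moment': array([-0.01809419, -0.02205205,  0.03770502]), 'width': 0.0938751386070242}
```

View pics/scene0.png

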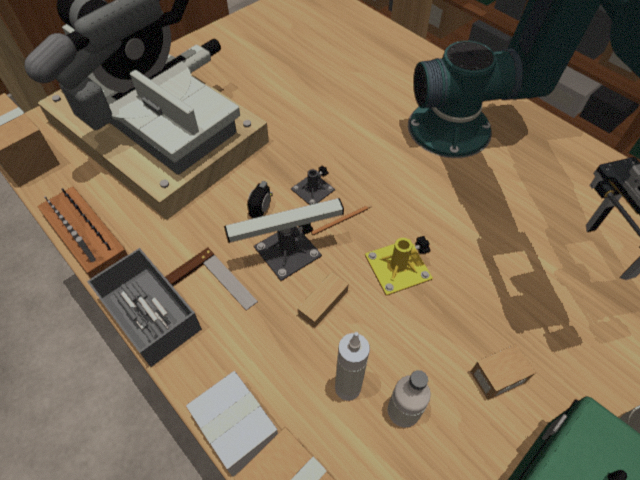

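View pics/top0.png

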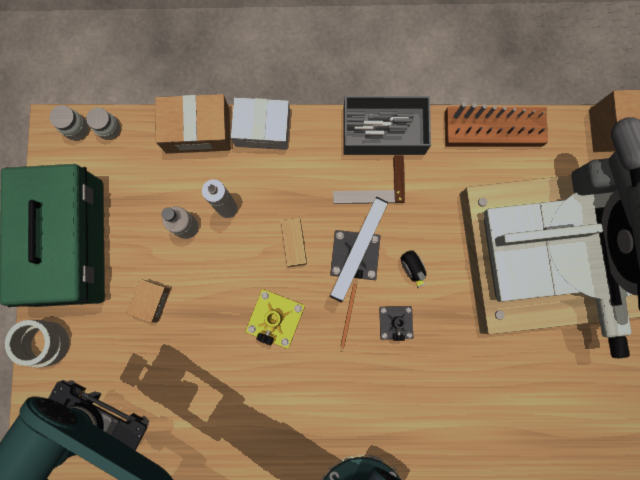

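Candidates for the stand (top view): yellow one (275,318), small dark one (397,323), large dark one (355,253) with the bar on it. The large dark one is the right choice. I'll check it in a close crop and measure roughly.

```bash
cat >h.py <<'E'
import numpy as np,cv2
from bench import ctrl
def ray(p,uv):
    K,V=np.array(p["K"]),np.array(p["view"]);R,t=V[:3,:3],V[:3,3]
    return -R.T@t, R.T@np.linalg.solve(K,[uv[0],uv[1],1.])
def atz(p,uv,z):
    c,d=ray(p,uv);return c+d*(z-c[2])/d[2]
def tri(obs):
    A=np.zeros((3,3));b=np.zeros(3)
    L=[]
    for p,uv in obs:
        c,d=ray(p,uv);d/=np.linalg.norm(d);M=np.eye(3)-np.outer(d,d);A+=M;b+=M@c;L.append((c,M))
    x=np.linalg.solve(A,b);return x,[round(1000*np.linalg.norm(M@(x-c)),1) for c,M in L]
def proj(p,X):
    q=np.array(p["K"])@(np.array(p["view"])@np.append(X,1))[:3];return q[:2]/q[2]
E
python3 - <<'E'
from h import *
t=cv2.imread("pics/top0.png");s=cv2.imread("pics/scene0.png")
a=cv2.resize(t[185:335,325:525],None,fx=4,fy=4,interpolation=cv2.INTER_CUBIC);cv2.imwrite("pics/tc.png",a)
b=cv2.resize(s[60:270,100:380],None,fx=2.85,fy=2.85,interpolation=cv2.INTER_CUBIC);cv2.imwrite("pics/sc.png",b)
p=ctrl.camera_params("top")
for uv in[(337,297),(381,201)]:print(atz(p,uv,.128))
for uv in[(487,210),(500,300)]:print(atz(p,uv,.16))
w=ctrl.camera_params("wrist");print(w["K"]);V=np.array(w["view"])
st=ctrl.read_state();c=-V[:3,:3].T@V[:3,3];print("cam in tool",st["ee_rot"].T@(c-st["tcp_pos"]),"\n",V[:3,:3]@st["ee_rot"])
E
```

```text
[0.46626587 0.06017258 0.128     ]
[ 0.67721669 -0.0376003   0.128     ]
[ 0.65107423 -0.26045043  0.16      ]
[ 0.45914477 -0.28069978  0.16      ]
[[410.92192224   0.         323.03429348]
 [  0.         410.92192224 242.18069721]
 [  0.           0.           1.        ]]
cam in tool [-1.77966777e-01 -5.89617648e-05 -6.63789113e-02] 
 [[ 5.37318112e-04  9.99999646e-01 -6.46847922e-04]
 [-2.28820857e-01  7.52635777e-04  9.73468258e-01]
 [ 9.73468400e-01 -3.75049830e-04  2.28821181e-01]]
```

View pics/tc.png

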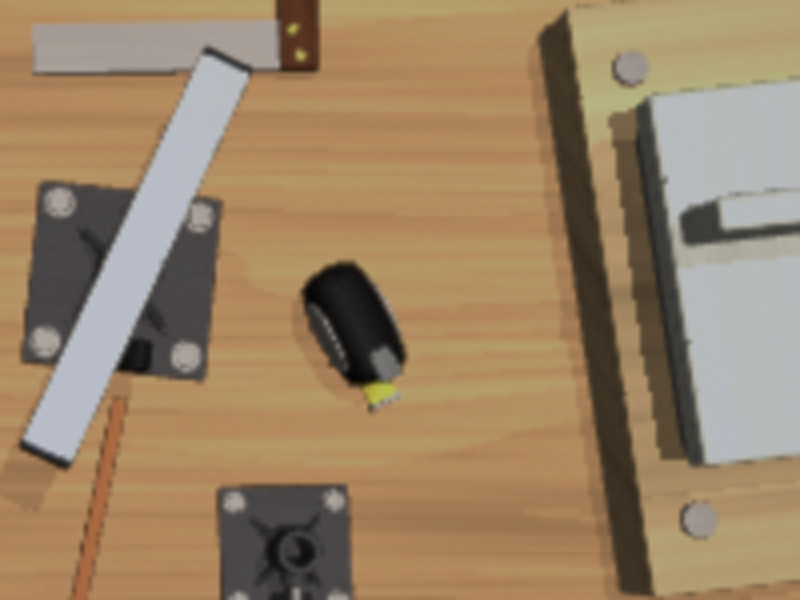

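View pics/sc.png

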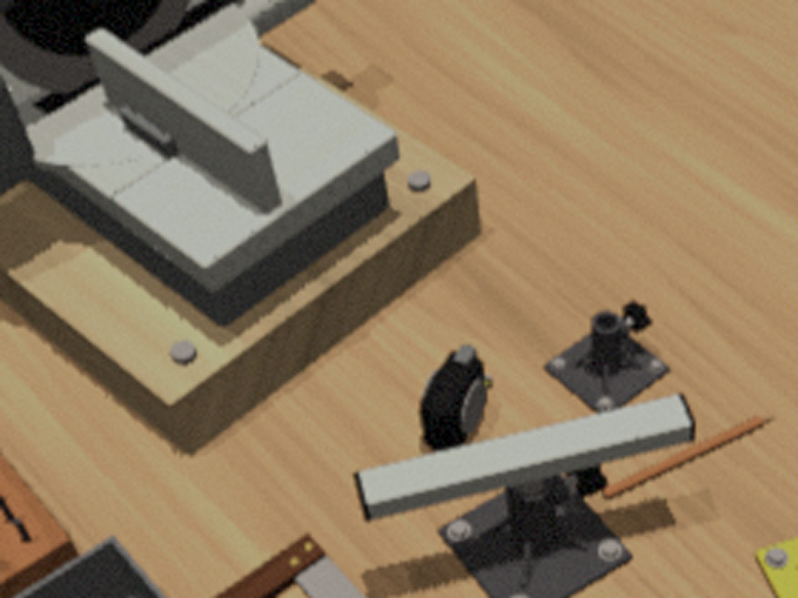

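The crops confirm the large dark stand with the bar in it. In the top crop the bar corners are (205,48), (250,72), (22,442), (68,466). The table's end edge runs from (651,98) to (705,465) there, and in the scene crop from (210,268) to (397,138).

```bash
python3 - <<'E'
from h import *
p,s=ctrl.camera_params("top"),ctrl.camera_params("scene")
T=lambda x,y:(p,((x+.5)/4-.5+325,(y+.5)/4-.5+185))
S=lambda x,y:(s,((x+.5)/2.85-.5+100,(y+.5)/2.85-.5+60))
for n,a,b in[("tab+x",T(651,98),S(210,268)),("tab-x",T(705,465),S(397,138)),("far",T(228,60),S(362,481)),("near",T(45,454),S(688,405))]:
    x,r=tri([a,b]);print(n,x,r)
c=[atz(*T(*q),.128) for q in[(205,48),(250,72),(22,442),(68,466)]];c=np.array(c);print(c,c.mean(0))
print(np.degrees(np.arctan2(*(c[0]+c[1]-c[2]-c[3])[1::-1])))
st=ctrl.read_state();print(st["ee_rot"].T@(np.array([.50,-.02,.40])-st["tcp_pos"]))
E
```

```text
tab+x [ 0.65314264 -0.26246387  0.15268054] [np.float64(1.6), np.float64(1.6)]
tab-x [ 0.45770629 -0.28639325  0.1480856 ] [np.float64(0.0), np.float64(0.0)]
far [ 0.67884823 -0.03807607  0.13328908] [np.float64(0.4), np.float64(0.4)]
near [0.46373648 0.06272641 0.13037523] [np.float64(0.0), np.float64(0.0)]
[[ 0.68703307 -0.02643147  0.128     ]
 [ 0.6735818  -0.05103947  0.128     ]
 [ 0.47028684  0.07499644  0.128     ]
 [ 0.4574106   0.05023763  0.128     ]] [0.57207808 0.01194078 0.128     ]
-25.09041351790848
[-0.19497683 -0.34683487  0.45736586]
```

>>> apply_moves --rows '[1,-0.143,-0.45,0.564,0,0,0,1,-0.143,-0.45,0.564,0,0,0,1,-0.143,-0.45,0.564,0,0,0,1,-0.143,-0.45,0.564,0,0,0,1,-0.143,-0.45,0.564,0,0,0,1,-0.143,-0.45,0.564,0,0,0,1,-0.143,-0.45,0.564,0,0,0,1,-0.143,-0.45,0.564,0,0,0,1,-0.143,-0.45,0.564,0,0,0,1,-0.143,-0.45,0.564,0,0,0,1,-0.143,-0.45,0.564,0,0,0,1,-0.143,-0.45,0.564,0,0,0]'

```text
clock: 1.3
tcp_pos: [0.4938, -0.0412, 0.3221]
ee_rot: [[-0.0, 0.442, 0.897], [0.0, 0.897, -0.442], [-1.0, 0.0, -0.001]]
force: [1.0, 1.1, -0.4]
width: 0.094
```

```bash
cat >>h.py <<'E'
import pickle
def shot(name,n="wrist",f=None):
    ctrl.grab_frame(n)  # settle
    st=ctrl.read_state();p=ctrl.camera_params(n);im=ctrl.grab_frame(n)[:,:,::-1]
    cv2.imwrite(f"pics/{name}.png",im);pickle.dump({"K":np.array(p["K"]),"view":np.array(p["view"])},open(f"pics/{name}.pkl","wb"))
    print(st["clock"],st["tcp_pos"],st["force"]);return im
def load(name):return pickle.load(open(f"pics/{name}.pkl","rb"))
E
python3 -c "
from h import *
ctrl.grab_frame('wrist');shot('w1')"
```

```text
1.4 [ 0.49518014 -0.04430872  0.32132993] [0.64458609 1.19791769 0.90154493]
```

>>> apply_moves --rows '[1,-0.028,-0.083,0.103,0,0,0,1,-0.028,-0.083,0.103,0,0,0,1,-0.028,-0.083,0.103,0,0,0,1,-0.028,-0.083,0.103,0,0,0,1,-0.028,-0.083,0.103,0,0,0]'

```text
clock: 1.95
tcp_pos: [0.5491, -0.1582, 0.3493]
ee_rot: [[-0.002, 0.441, 0.897], [0.002, 0.897, -0.441], [-1.0, 0.001, -0.002]]
force: [0.5, 0.5, 0.1]
width: 0.0943
```

```bash
python3 -c "
from h import *
b=shot('w2');a=cv2.imread('pics/w1.png')
cv2.imwrite('pics/w12.png',np.vstack([cv2.resize(a,(400,300)),cv2.resize(b,(400,300))]))"
```

```text
2.0 [ 0.54889449 -0.15756312  0.34969634] [-1.16569976  0.6944272  -0.80641553]
```

View pics/w12.png

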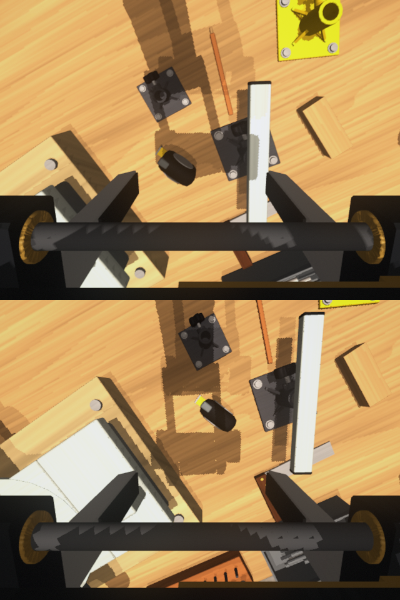

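>>> apply_moves --rows '[1,0,-0.09,0.03,0,0,0,1,0,-0.09,0.03,0,0,0,1,0,-0.09,0.03,0,0,0,1,0,-0.09,0.03,0,0,0]'

```text
clock: 2.45
tcp_pos: [0.536, -0.2522, 0.3501]
ee_rot: [[-0.0, 0.442, 0.897], [0.001, 0.897, -0.442], [-1.0, 0.001, -0.001]]
force: [-0.2, -0.4, 0.2]
width: 0.0942
```

```bash
python3 -c "
from h import *
b=shot('w3')
a=cv2.imread('pics/w2.png')
cv2.imwrite('pics/w23.png',np.hstack([cv2.resize(x[0:300],(400*1,300*1)) if 0 else x[0:345] for x in (a,b)])[:, :])
c=np.vstack([a[0:300],b[0:300]]);cv2.imwrite('pics/w23.png',c)"
```

```text
2.5 [ 0.53626973 -0.25155089  0.35047562] [-0.56623774 -0.11549587 -0.64775939]
```

View pics/w23.png

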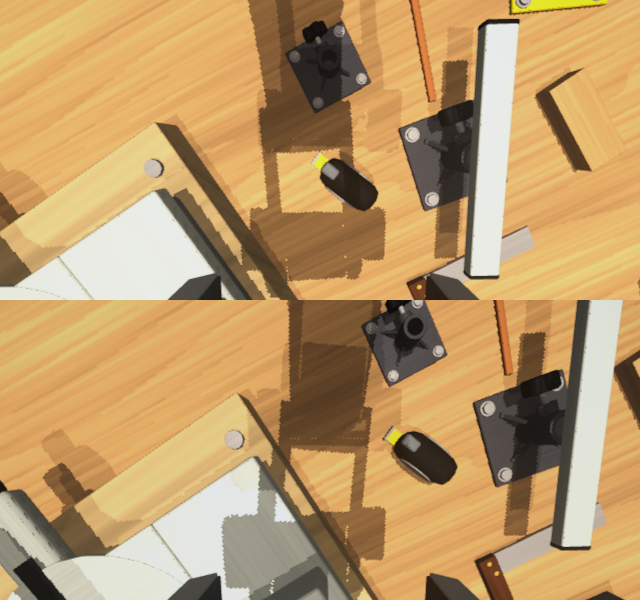

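w2/w3 show the table's -x,+y corner at (162,189) / (257,157). The bar's top-face far-end corners are at (464,276), (498,278) / (552,247), (590,249). I'll refine these with sub-pixel line fits.

```bash
cat >>h.py <<'E'
def line(im,a,b,half=6,trim=.1):
    "subpixel straight edge near a-b: strongest gradient across, robust fit"
    g=cv2.GaussianBlur(im,(0,0),.8).astype(np.float32)
    a,b=np.array(a,float),np.array(b,float);d=(b-a)/np.linalg.norm(b-a);n=np.array([-d[1],d[0]])
    s=np.arange(-half,half+.01,.25);pts=[]
    for f in np.linspace(trim,1-trim,60):
        q=a+f*(b-a)+s[:,None]*n
        v=cv2.remap(g,q[:,0].astype(np.float32)[None],q[:,1].astype(np.float32)[None],cv2.INTER_LINEAR)[0]
        gr=np.abs(np.gradient(v,axis=0)).sum(1);i=np.argmax(gr);pts.append(a+f*(b-a)+s[i]*n)
    pts=np.array(pts,np.float32);vx,vy,x,y=cv2.fitLine(pts,cv2.DIST_HUBER,0,.01,.01).ravel()
    r=np.abs((pts-[x,y])@[-vy,vx]);k=r<1.2;vx,vy,x,y=cv2.fitLine(pts[k],cv2.DIST_HUBER,0,.01,.01).ravel()
    return (np.array([x,y]),np.array([vx,vy]),k.mean(),float(np.median(r)))
def cross(l,m):
    t=np.linalg.solve(np.c_[l[1],-m[1]],m[0]-l[0]);return l[0]+t[0]*l[1]
E
python3 - <<'E'
from h import *
W={n:(cv2.imread(f"pics/{n}.png"),load(n)) for n in("w2","w3")}
G={"w2":dict(te=((162,189),(212,260)),ts=((162,189),(50,255)),bl=((481,30),(464,270)),br=((519,30),(499,270)),bn=((464,276),(498,278))),
   "w3":dict(te=((257,157),(330,270)),ts=((257,157),(160,215)),bl=((582,0),(553,240)),br=((622,0),(591,240)),bn=((553,247),(590,249)))}
P={}
for n,(im,p) in W.items():
    L={k:line(im,*v) for k,v in G[n].items()}
    print(n,{k:(round(float(l[2]),2),round(l[3],2)) for k,l in L.items()})
    P[n]=dict(tc=cross(L["te"],L["ts"]),bL=cross(L["bl"],L["bn"]),bR=cross(L["br"],L["bn"]));print({k:v.round(1) for k,v in P[n].items()})
    a=atz(p,L["te"][0]-40*L["te"][1],.153);b=atz(p,L["te"][0]+40*L["te"][1],.153);print("saw x ang",np.degrees(np.arctan2(*(b-a)[1::-1])))
    a=atz(p,L["ts"][0]-40*L["ts"][1],.153);b=atz(p,L["ts"][0]+40*L["ts"][1],.153);print("saw y ang",np.degrees(np.arctan2(*(b-a)[1::-1])))
    for q in("bl","br"):
        c=[atz(p,L[q][0]+s*L[q][1],.128) for s in(-100,100)];print(q,np.degrees(np.arctan2(*(c[1]-c[0])[1::-1])))
for k in("tc","bL","bR"):
    x,r=tri([(W[n][1],P[n][k]) for n in P]);print(k,x.round(4),r)
E
```

```text
w2 {'te': (1.0, 0.11), 'ts': (1.0, 0.08), 'bl': (1.0, 0.23), 'br': (1.0, 0.23), 'bn': (0.88, 0.15)}
{'tc': array([154.9, 189.6], dtype=float32), 'bL': array([469.7, 275.4], dtype=float32), 'bR': array([498. , 275.5], dtype=float32)}
saw x ang 5.788634772696203
saw y ang 96.60480607576743
bl 155.06450160137186
br 155.0142809247507
w3 {'te': (0.97, 0.13), 'ts': (1.0, 0.14), 'bl': (0.58, 0.97), 'br': (0.97, 0.21), 'bn': (0.9, 0.37)}
{'tc': array([252.6, 156.1], dtype=float32), 'bL': array([549.9, 248. ], dtype=float32), 'bR': array([590. , 245.1], dtype=float32)}
saw x ang 6.556141104968076
saw y ang 96.43014856717514
bl 155.06728199894843
br 155.06163891650584
tc [ 0.4569 -0.2832  0.152 ] [np.float64(0.2), np.float64(0.2)]
bL [ 0.6932 -0.0404  0.0747] [np.float64(1.0), np.float64(1.0)]
bR [ 0.6819 -0.0252  0.1291] [np.float64(0.6), np.float64(0.6)]
```

The measurements give table z ≈ 0.152 (±2 mm), saw yaw ≈ 6.5° and bar at -25°. I'll check the table height with a light fingertip touch near its corner.

>>> apply_moves --rows '[0,0,-0.061,0.001,0,0,0,0,0,-0.061,0.001,0,0,0,0,0.06,-0.061,0.001,0,0,0,0,0.11,-0.061,0.001,0,0,0,0,0.155,-0.061,0.001,0,0,0,0,0.175,-0.061,0.001,0,0,0,0,0.185,-0.061,0.001,0,0,0,0,0.188,-0.061,0.001,0,0,0,0,0.188,-0.061,0.001,0,0,0,0,0.188,-0.061,0.001,0,0,0]' --grip_force 20

```text
clock: 3.55
tcp_pos: [0.5116, -0.3088, 0.1649]
ee_rot: [[0.004, 0.442, 0.897], [-0.003, 0.897, -0.442], [-1.0, -0.001, 0.005]]
force: [-0.2, 0.7, 0.9]
width: 0.0175
```

>>> apply_moves --rows '[0,0.002,0,0,0,0,0,0,0.004,0,0,0,0,0,0,0.006,0,0,0,0,0,0,0.008,0,0,0,0,0,0,0.009,0,0,0,0,0,0,0.009,0,0,0,0,0]'

```text
clock: 4.15
tcp_pos: [0.5109, -0.3088, 0.1583]
ee_rot: [[0.004, 0.442, 0.897], [-0.003, 0.897, -0.442], [-1.0, -0.001, 0.005]]
force: [-3.9, 2.5, 13.3]
width: 0.0009
```

>>> apply_moves --rows '[0,-0.001,0,0,0,0,0,0,-0.001,0,0,0,0,0]'

```text
clock: 4.35
tcp_pos: [0.5108, -0.3088, 0.1583]
ee_rot: [[0.004, 0.442, 0.897], [-0.003, 0.897, -0.442], [-1.0, -0.001, 0.004]]
force: [-3.8, 2.1, 10.6]
width: 0.001
```

>>> apply_moves --rows '[0,-0.001,0,0,0,0,0,0,-0.001,0,0,0,0,0]'

```text
clock: 4.55
tcp_pos: [0.5108, -0.3088, 0.1583]
ee_rot: [[0.003, 0.442, 0.897], [-0.002, 0.897, -0.442], [-1.0, -0.001, 0.004]]
force: [-0.9, 1.6, 9.6]
width: 0.0006
```

>>> apply_moves --rows '[0,-0.001,0,0,0,0,0,0,-0.001,0,0,0,0,0]'

```text
clock: 4.75
tcp_pos: [0.5108, -0.3088, 0.1583]
ee_rot: [[0.002, 0.442, 0.897], [-0.002, 0.897, -0.442], [-1.0, -0.0, 0.003]]
force: [-0.9, 0.9, 7.1]
width: 0.0002
```

>>> apply_moves --rows '[0,-0.001,0,0,0,0,0,0,-0.001,0,0,0,0,0]'

```text
clock: 4.95
tcp_pos: [0.5108, -0.3088, 0.1583]
ee_rot: [[0.002, 0.442, 0.897], [-0.001, 0.897, -0.442], [-1.0, -0.0, 0.002]]
force: [-0.2, -0.5, 6.5]
width: 0.0002
```

Clean contact at z = 0.1583, though vision said 0.152. I'll touch the bar's top with the same fingertips so that any tip offset cancels out.

>>> apply_moves --rows '[0,-0.05,0,0,0,0,0,0,-0.05,0.04,-0.0115,-0.022,0,0,0,-0.05,0.31,-0.089,-0.022,0,0,0,-0.05,0.31,-0.089,-0.022,0,0,0,-0.05,0.31,-0.089,-0.022,0,0,0,-0.05,0.31,-0.089,-0.022,0,0,0,-0.05,0.31,-0.089,-0.022,0,0,0,-0.05,0.31,-0.089,-0.022,0,0,0,-0.05,0.314,-0.09,-0.022,0,0,0,-0.05,0.314,-0.09,-0.022,0,0,0,-0.05,0.314,-0.09,-0.022,0,0]'

```text
clock: 6.05
tcp_pos: [0.5682, 0.0119, 0.2065]
ee_rot: [[-0.001, 0.423, 0.906], [-0.001, 0.906, -0.423], [-1.0, -0.001, -0.001]]
force: [-0.6, 0.3, 0.1]
width: 0.0006
```

```bash
python3 -c "
from h import *
b=shot('w4');print(ctrl.read_state()['ee_rot'].round(4))
p=load('w4');s=ctrl.read_state();print('tcp px',proj(p,s['tcp_pos']))"
```

```text
6.1 [0.5681835  0.01156025 0.20669687] [ 0.45246844  0.02561833 -0.51968061]
[[-5.000e-04  4.243e-01  9.055e-01]
 [-4.000e-04  9.055e-01 -4.243e-01]
 [-1.000e+00 -6.000e-04 -3.000e-04]]
tcp px [323.03461068 294.56680395]
```

View pics/w4.png

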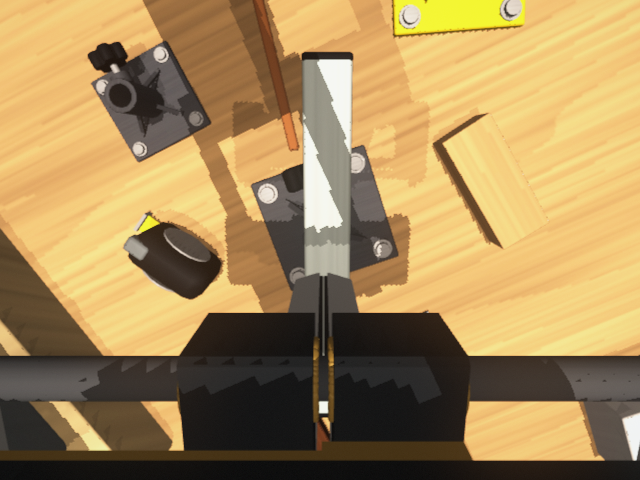

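```bash
python3 - <<'E'
from h import *
p=load("w4");im=cv2.imread("pics/w4.png")
L=line(im,(302,70),(305,230));R=line(im,(352,70),(350,230));E=line(im,(305,52),(350,52),5)
st=ctrl.read_state()
c=[cross(L,E),cross(R,E)];print(c)
z=.128
P=[atz(p,x,z) for x in c];print(P,np.linalg.norm(P[0]-P[1]))
A=[atz(p,L[0]+s*L[1],z) for s in(-60,60)];B=[atz(p,R[0]+s*R[1],z) for s in(-60,60)]
for a in(A,B):print(np.degrees(np.arctan2(*(a[1]-a[0])[1::-1])))
d=A[1]-A[0];d+=B[1]-B[0];d/=np.linalg.norm(d)
d*=np.sign(d[0]);ctr=(P[0]+P[1])/2+.12*d;print("centre",ctr,"tool",st["ee_rot"].T@(ctr-st["tcp_pos"]))
E
```

```text
[array([303.66235,  51.25   ], dtype=float32), array([351.11487,  51.25   ], dtype=float32)]
[array([0.45504297, 0.0518239 , 0.128     ]), array([0.46667296, 0.07669442, 0.128     ])] 0.02745540928217197
154.29343047534854
155.21704946169015
centre [0.56939648 0.01307918 0.128     ] tool [0.07886371 0.00203916 0.00039038]
```

>>> apply_moves --rows '[0,0.03,0.0024,0,0,0,0,0,0.055,0.0024,0,0,0,0,0,0.065,0.0024,0,0,0,0,0,0.07,0.0024,0,0,0,0,0,0.073,0.0024,0,0,0,0,0,0.076,0.0024,0,0,0,0,0,0.079,0.0024,0,0,0,0,0,0.08,0.0024,0,0,0,0,0,0.08,0.0024,0,0,0,0]'

```text
clock: 7.05
tcp_pos: [0.57, 0.0153, 0.1283]
ee_rot: [[0.002, 0.422, 0.907], [-0.0, 0.907, -0.422], [-1.0, 0.001, 0.002]]
force: [-0.4, -0.6, 2.6]
width: 0.0005
```

>>> apply_moves --rows '[0,0.002,0,0,0,0,0,0,0.002,0,0,0,0,0,0,0.002,0,0,0,0,0]'

```text
clock: 7.35
tcp_pos: [0.5708, 0.0153, 0.1282]
ee_rot: [[0.005, 0.422, 0.907], [-0.0, 0.907, -0.422], [-1.0, 0.002, 0.005]]
force: [-1.3, 0.2, 8.4]
width: 0.0003
```

```bash
python3 - <<'E'
from h import *
from scipy.optimize import least_squares
p,s=ctrl.camera_params("top"),ctrl.camera_params("scene")
ti,si=cv2.imread("pics/top0.png"),cv2.imread("pics/scene0.png")
t=lambda x,y:np.array([(x+.5)/4-.5+325,(y+.5)/4-.5+185]);S=lambda x,y:np.array([(x+.5)/2.85-.5+100,(y+.5)/2.85-.5+60])
# edges of the table: end edge (between corners), points along
E=[]
def add(nm,cam,im,a,b,kind,half=3):
    l=line(im,a,b,half,.12);print(nm,kind,round(float(l[2]),2),round(l[3],2))
    m=(np.array(a)+b)/2;h=np.linalg.norm(np.array(b)-a)*.35
    q=l[0]+((m-l[0])@l[1])*l[1];E.append((nm,cam,q,l[1],kind))
add("top",p,ti,t(651,98),t(705,465),"end");add("scene",s,si,S(210,268),S(397,138),"end")
add("top",p,ti,t(705,465),t(795,455),"-x");add("scene",s,si,S(397,138),S(285,60),"-x")
add("top",p,ti,t(651,98),t(795,83),"+x");add("scene",s,si,S(210,268),S(60,170),"+x")
for n,e,x in(("w2",((160,193),(212,262)),((158,192),(50,255))),("w3",((257,160),(330,270)),((253,158),(160,215)))):
    im=cv2.imread(f"pics/{n}.png");add(n,load(n),im,*e,"end",6);add(n,load(n),im,*x,"-x",6)
def res(v,z):
    x,y,w=v;u=np.array([np.cos(w),np.sin(w),0]);n=np.array([-u[1],u[0],0]);c=np.array([x,y,z]);r=[]  # c = -x,+y corner
    seg={"end":(c+.04*u,c+.16*u),"-x":(c-.03*n,c-.12*n),"+x":(c+.2*u-.03*n,c+.2*u-.12*n)}
    for nm,cam,q,d,k in E:
        for X in seg[k]:r.append((proj(cam,X)-q)@[-d[1],d[0]])
    return np.array(r)
for z in(.150,.152,.154,.156,.158,.160):
    f=least_squares(res,[.457,-.284,.115],args=(z,),loss="soft_l1");print(z,round(f.cost,2),f.x[:2].round(4),round(np.degrees(f.x[2]),2))
    if z in(.152,.158):print([(e[0],e[4],*np.round(f.fun[2*i:2*i+2],1)) for i,e in enumerate(E)])
E
```

```text
top end 0.95 0.25
scene end 1.0 0.14
top -x 1.0 0.18
scene -x 0.92 0.44
top +x 1.0 0.21
scene +x 1.0 0.16
w2 end 1.0 0.12
w2 -x 1.0 0.12
w3 end 1.0 0.25
w3 -x 1.0 0.15
0.15 6.15 [ 0.4568 -0.2845] 6.48
0.152 4.03 [ 0.457  -0.2838] 6.48
[('top', 'end', np.float64(0.5), np.float64(0.7)), ('scene', 'end', np.float64(1.0), np.float64(0.9)), ('top', '-x', np.float64(0.5), np.float64(0.6)), ('scene', '-x', np.float64(1.1), np.float64(2.4)), ('top', '+x', np.float64(-0.4), np.float64(-0.0)), ('scene', '+x', np.float64(0.3), np.float64(0.1)), ('w2', 'end', np.float64(-0.0), np.float64(-0.1)), ('w2', '-x', np.float64(0.1), np.float64(-0.0)), ('w3', 'end', np.float64(0.7), np.float64(0.6)), ('w3', '-x', np.float64(-0.3), np.float64(-0.3))]
0.154 2.61 [ 0.4571 -0.2832] 6.47
0.156 2.1 [ 0.4573 -0.2825] 6.46
0.158 2.65 [ 0.4575 -0.2819] 6.45
[('top', 'end', np.float64(0.4), np.float64(0.7)), ('scene', 'end', np.float64(-0.3), np.float64(-0.4)), ('top', '-x', np.float64(0.2), np.float64(0.4)), ('scene', '-x', np.float64(-0.2), np.float64(1.2)), ('top', '+x', np.float64(-1.2), np.float64(-0.8)), ('scene', '+x', np.float64(-0.6), np.float64(-0.8)), ('w2', 'end', np.float64(0.5), np.float64(0.5)), ('w2', '-x', np.float64(-0.0), np.float64(-0.2)), ('w3', 'end', np.float64(-0.4), np.float64(-0.3)), ('w3', '-x', np.float64(0.1), np.float64(0.0))]
0.16 4.15 [ 0.4576 -0.2812] 6.44
```

The joint fit of all views puts the table at 0.156 ± 2 mm, in line with the touch at 0.1583. The touch values give a rise of 30 mm, and the saw yaw is 6.5°. Now grasping the bar centre.

>>> apply_moves --rows '[0,-0.03,0,0,0,0,0,0.6,-0.04,0,0,0,0,0,0.6,-0.04,0,0,0,0,0,0.6,-0.04,0,0,0,0,0,0.6,-0.04,0,0,0,0,0,0.6,-0.04,0,0,0,0,0,0.6,-0.04,0,0,0,0,0,0.6,-0.04,0,0,0,0,0]'

```text
clock: 8.15
tcp_pos: [0.5692, 0.0153, 0.1646]
ee_rot: [[-0.001, 0.422, 0.907], [0.0, 0.907, -0.422], [-1.0, -0.0, -0.001]]
force: [-0.6, 0.2, -0.2]
width: 0.0528
```

>>> apply_moves --rows '[0.6,0.03,-0.001,0,0,0,0,0.6,0.05,-0.001,0,0,0,0,0.6,0.06,-0.001,0,0,0,0,0.6,0.0645,-0.001,0,0,0,0,0.6,0.0645,-0.001,0,0,0,0,0.6,0.0645,-0.001,0,0,0,0]'

```text
clock: 8.75
tcp_pos: [0.5698, 0.0143, 0.1018]
ee_rot: [[0.002, 0.422, 0.907], [-0.0, 0.907, -0.422], [-1.0, 0.001, 0.002]]
force: [0.9, -0.1, 0.4]
width: 0.0562
```

>>> apply_moves --rows '[0.3,0,0,0,0,0,0,0.2,0,0,0,0,0,0,0.2,0,0,0,0,0,0,0.2,0,0,0,0,0,0,0.2,0,0,0,0,0,0,0.2,0,0,0,0,0,0]' --grip_force 8

```text
clock: 9.35
tcp_pos: [0.5691, 0.0142, 0.101]
ee_rot: [[0.001, 0.422, 0.907], [-0.0, 0.907, -0.422], [-1.0, -0.0, 0.001]]
force: [-0.5, -0.4, 1.4]
width: 0.0301
```

>>> apply_moves --rows '[0.1,0,0,0,0,0,0,0.1,0,0,0,0,0,0,0.1,0,0,0,0,0,0,0.1,0,0,0,0,0,0]' --grip_force 40

```text
clock: 9.75
tcp_pos: [0.5691, 0.0142, 0.101]
ee_rot: [[0.001, 0.422, 0.907], [-0.0, 0.907, -0.422], [-1.0, 0.0, 0.001]]
force: [-0.8, -1.3, 2.8]
width: 0.0299
```

>>> apply_moves --rows '[0.1,-0.002,0,0,0,0,0,0.1,-0.004,0,0,0,0,0,0.1,-0.006,0,0,0,0,0,0.1,-0.008,0,0,0,0,0,0.1,-0.01,0,0,0,0,0,0.1,-0.01,0,0,0,0,0,0.1,-0.01,0,0,0,0,0]'

```text
clock: 10.45
tcp_pos: [0.5685, 0.0145, 0.1106]
ee_rot: [[-0.001, 0.422, 0.907], [0.0, 0.907, -0.422], [-1.0, -0.0, -0.001]]
force: [0.1, -0.3, -6.4]
width: 0.0298
```

>>> apply_moves --rows '[0.1,-0.003,0,0,0,0,0,0.1,-0.006,0,0,0,0,0,0.1,-0.009,0,0,0,0,0,0.1,-0.012,0,0,0,0,0,0.1,-0.015,0,0,0,0,0,0.1,-0.018,0,0,0,0,0,0.1,-0.0205,0,0,0,0,0,0.1,-0.0205,0,0,0,0,0,0.1,-0.0205,0,0,0,0,0]'

```text
clock: 11.35
tcp_pos: [0.5689, 0.0144, 0.1311]
ee_rot: [[0.0, 0.422, 0.907], [0.0, 0.907, -0.422], [-1.0, 0.0, -0.0]]
force: [-0.4, -0.6, -7.0]
width: 0.0301
```

>>> apply_moves --rows '[0.1,0,0,0,-0.04,0,0,0.1,0,0,0,-0.1,0,0,0.1,0,0,0,-0.16,0,0,0.1,0,0,0,-0.22,0,0,0.1,0,0,0,-0.28,0,0,0.1,0,0,0,-0.34,0,0,0.1,0,0,0,-0.4,0,0,0.1,0,0,0,-0.46,0,0,0.1,0,0,0,-0.51,0,0,0.1,0,0,0,-0.548,0,0,0.1,0,0,0,-0.548,0,0,0.1,0,0,0,-0.548,0,0]'

```text
clock: 12.55
tcp_pos: [0.569, 0.0136, 0.1309]
ee_rot: [[-0.0, -0.111, 0.994], [-0.001, 0.994, 0.111], [-1.0, -0.001, -0.0]]
force: [1.8, -2.0, -7.6]
width: 0.0295
```

```bash
python3 - <<'E'
from h import *
w=shot("w5");a=shot("top5","top");b=shot("scene5","scene")
R=ctrl.read_state();print(R["ee_rot"].round(4),np.degrees(np.arctan2(R["ee_rot"][1,1],R["ee_rot"][0,1]))-90,R["moment"],R["width"])
z=lambda im,y,x,h,wd:cv2.resize(im[y:y+h,x:x+wd],(400,300),interpolation=cv2.INTER_CUBIC)
cv2.imwrite("pics/c5.png",np.vstack([np.hstack([cv2.resize(b[60:270,100:380],(400,300),interpolation=cv2.INTER_CUBIC),z(a,185,325,150,200)]),np.hstack([z(b,180,190,120,160),cv2.resize(w,(400,300))])]))
E
```

```text
12.6 [0.5690146  0.0136247  0.13091552] [ 0.82231348 -3.29723876 -7.90344802]
12.7 [0.568995   0.01366747 0.13093768] [ 1.05127622 -3.57650961 -7.5358675 ]
12.8 [0.5690189  0.01367215 0.13097122] [ 0.75946994 -3.11698931 -8.23277901]
[[ 0.000e+00 -1.114e-01  9.938e-01]
 [-1.200e-03  9.938e-01  1.114e-01]
 [-1.000e+00 -1.200e-03 -1.000e-04]] 6.396201336479777 [-0.94300768 -0.16509574 -0.00971418] 0.029984668196358838
```

View pics/c5.png

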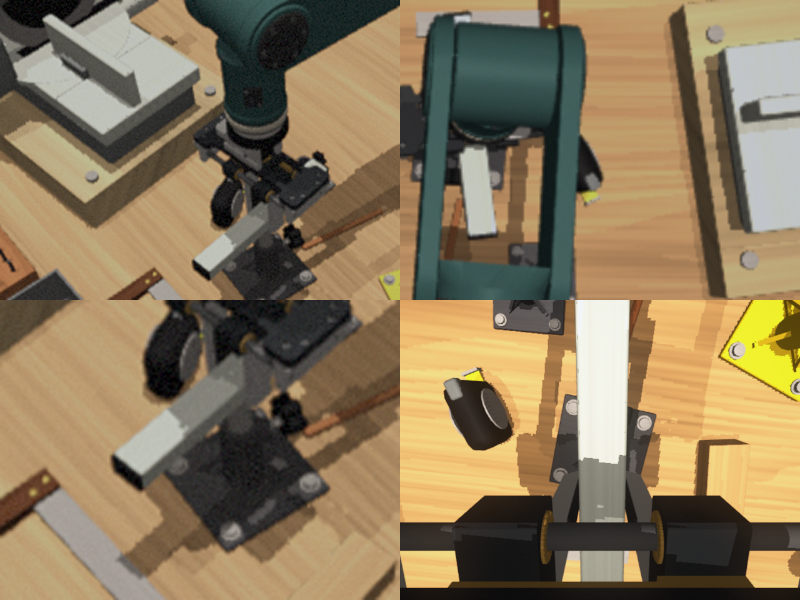

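In this view the bar is raised, held and parallel to the table's end, and the bystanders are undisturbed. A -3 N side load suggests the post is leaning on the bore wall, so I'll ease it by 1.5 mm in -y.

>>> apply_moves --rows '[0.1,-0.0002,-0.0008,0,0,0,0,0.1,-0.0002,-0.0015,0,0,0,0,0.1,-0.0002,-0.0015,0,0,0,0,0.1,-0.0002,-0.0015,0,0,0,0]'

```text
clock: 13.25
tcp_pos: [0.5689, 0.0134, 0.1313]
ee_rot: [[-0.0, -0.112, 0.994], [0.001, 0.994, 0.112], [-1.0, 0.001, -0.0]]
force: [0.2, -0.7, -7.9]
width: 0.0299
```

```bash
python3 - <<'E'
from h import *
im=shot("w6");s=ctrl.read_state();print(s["force"],s["moment"],s["ee_rot"].round(4)[:,0])
p=load("w6")
for a,b in(((283,20),(286,240)),((365,20),(363,240))):
    l=line(im.copy(),a,b,12);c=[atz(p,l[0]+k*l[1],.158) for k in(-90,90)]
    print(l[0],l[2],np.degrees(np.arctan2(*(c[0]-c[1])[1::-1])),c[0].round(4))
E
```

```text
13.3 [0.56893422 0.01342429 0.13132882] [-0.35483904 -0.44584182 -7.47154722]
[ 0.06472855 -0.65997832 -6.70790099] [-0.07782558  0.04646822 -0.03676513] [-3.e-04  1.e-03 -1.e+00]
[283.2479  130.05109] 0.9 -173.5671967039984 [ 0.47   -0.0119  0.158 ]
[364.09314 131.33548] 0.95 6.564474566057643 [0.5287 0.0238 0.158 ]
```

```bash
python3 - <<'E'
from h import *
s=ctrl.camera_params("scene");w=np.radians(6.46);u=np.array([np.cos(w),np.sin(w),0]);n=np.array([-u[1],u[0],0])
for c0,a,z,l in(((.569,.0135),w,.150,"lo"),((.569,.0135),w,.1585,"ok")):
    for k in(-.015,.015):
        X=np.array([*c0,z])+.12*u+k*n;q=proj(s,X);print(l,k,"crop",(q-[190,180])*2.5+[0,300])
E
```

```text
lo -0.015 crop [115.57147068 455.97983334]
lo 0.015 crop [143.24311896 477.97093314]
ok -0.015 crop [114.10975392 449.59568424]
ok 0.015 crop [141.96833391 471.67176736]
```

```bash
python3 - <<'E'
from h import *
s=ctrl.camera_params("scene");out=[]
for f,ang,z,o in(("scene0",-24.95,.128,(215,205)),("scene5",6.46,.1585,(215,215))):
    im=cv2.imread(f"pics/{f}.png");k=8;x0,y0=o;c=cv2.resize(im[y0:y0+75,x0:x0+50],None,fx=k,fy=k,interpolation=cv2.INTER_CUBIC)
    w=np.radians(ang);u=np.array([np.cos(w),np.sin(w),0]);n=np.array([-u[1],u[0],0])
    for dz,col in((0,(0,0,255)),(-.022,(255,0,0))):
        P=[np.array([.569,.0135,z+dz])+a*u+b*n for a,b in((.12,-.015),(.12,.015))]
        for X in P:
            q=(proj(s,X)-o+.5)*k-.5;cv2.drawMarker(c,tuple(int(v) for v in q),col,cv2.MARKER_CROSS,12,1)
    out.append(c)
cv2.imwrite("pics/ck.png",np.hstack(out))
E
```

```text
(no output)
```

View pics/ck.png

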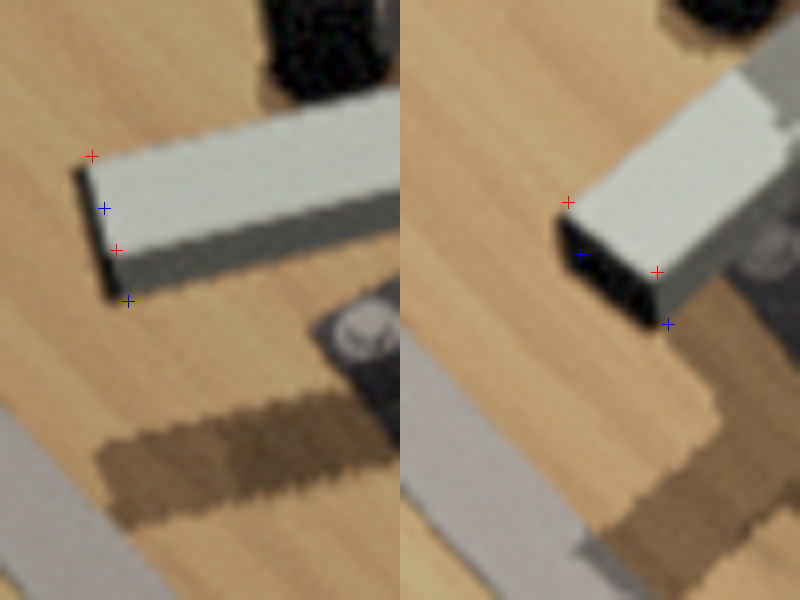

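The offset between prediction and picture is the same small one (about 1 px) before and after the lift, so the bar rose as computed and did not slip. It is still and free of side load, so I'm handing it in.

>>> apply_moves --rows '[0.1,0,0,0,0,0,0,0.1,0,0,0,0,0,0,0.1,0,0,0,0,0,0]'

```text
clock: 13.65
tcp_pos: [0.5692, 0.0132, 0.1314]
ee_rot: [[0.0, -0.112, 0.994], [0.001, 0.994, 0.112], [-1.0, 0.001, 0.0]]
force: [-0.1, -0.2, -7.2]
width: 0.0296
```

```bash
python3 -c "
from bench import ctrl
s=ctrl.read_state();print(s['clock'],s['tcp_pos'],s['force'],s['moment'],s['width'],s['joint_vel'].round(2));print(ctrl.finish_job())"
```

```text
13.65 [0.56922726 0.01320249 0.13144183] [-0.09940891 -0.17574332 -7.24977551] [ 0.01598543  0.0332954  -0.02509658] 0.02962589459415309 [-0.04  0.05  0.04 -0.26 -0.1  -0.09]
the job is handed in; nothing more can be done
None
```

I gripped the cross bar at its centre with 40 N, drew the post straight up about 30 mm and turned the bar about 31° square to the fence. I handed it in at 13.65 s, still holding it.

**Height:** I found the height by touching the table (0.1583 m) and the bar top (0.1282 m) with the closed fingertips. The bar top should now be at about 0.1585 m, within about 0.5 mm of the table.

**Squareness and level:** the bar is at 6.4–6.6° and the saw measures 6.46°. The tool's tilt is about 0.1° or less.

**Load on the post:** a side load of about 3 N built up during the turn, so I moved the post 1.5 mm to relieve it. The last reading was under 0.3 N sideways, with about 7 N of weight. About 50 mm of the post is still in its socket.

**Disagreement:** the first camera measurement put the table at about 0.152 m. A fit of all views gave about 0.156 ± 0.002 m, and I used the touch measurement. The fixed camera's picture of the bar's end is about 1 pixel off my prediction, the same before and after the lift, so I saw no sign of slip. I looked at the bystanders in the pictures after the turn and saw none moved, but did not measure them.

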